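Mark the third gap and push the staple carton into it

ROBOT

A 6-joint arm with a two-finger parallel gripper is mounted at the origin on a cart in front of the work surface, level with it; the furniture and walls round the work are solid. World frame = base frame: x ahead of the robot, y to its left, z up, the work surface at z = 0. Lengths are in mm, angles in rad, forces in N, time in s.
With the tool pointing down it reaches from about 350 to 975 mm from the base axis. Payload 7.1 kg.
Tool frame: the origin (TCP) lies on the front face of the gripper's body, between the roots of the fingers; the fingertips stand 80 mm ahead of it and the grasp point (between the pads) lies 61 mm ahead of it (env.tips_ahead is the distance from the TCP to the fingertips, in mm); z points along the fingers, y is the line along which they close (so a half turn about z gives the same grasp; the last joint's range is limited). The gripper opens to 88 mm and grips with 3 to 60 N. Pads are 20 mm wide; open, the fingers measure 115 mm over their backs; the gripper's body (75 mm by 178 mm) begins 61 mm behind the grasp point.
Start: joints at [-1.274, 0.423, 1.63, -0, 1.089, -0.019], TCP at [194.128, -594.07, 302.675] pointing down, gripper open.
Joint ranges: [-3, 3], [-0.9, 2.11], [0.09, 2.58], [-1.31, 4.45], [0.11, 2.69], [-2.54, 2.54]. Speed limits (rad/s): [2.39, 2.39, 3.01, 3.14, 3.14, 3.14].

INTERFACE

Orientations are given as a unit quaternion [x, y, z, w].
In Python, from station import env, set_gripper, viewer, workorder gives the robot as it stands. Calls block until the motion is done:
- env.reach(position, orientation): joint-space move of the TCP to a pose.
- env.move_l(position, rot=None, rate=150, f_stop=None): straight line of the TCP; rot=None keeps the orientation; rate is the mean speed in mm/s. With f_stop (N) it stops when the force on the tool has changed by that much, and returns True; else False.
- env.move_joints(angles): joint-space move.
- set_gripper(opening): finger opening in mm; the grip force is fixed at half the most; returns when the fingers have stopped.
- env.hold(seconds).
- env.ik(position, orientation): joint angles nearest the present ones, or None.
- env.read_state(): the state.
- viewer.camera(name): name is "side" or "top"; returns the picture (400x640x3 uint8, blue, green, red); there is no depth.
- viewer.camera_params(name): a dict with "fx", "fy", "cx", "cy" (pixels), "dist" ([k1, k2, p1, p2, k3] as OpenCV has them; the pictures are not rectified), "pose" (4x4, takes a point from camera to world coordinates). Camera axes: x right, y up, looking along -z (the intrinsics and any distortion apply to the point x, -y, -z); pixel columns grow to the right and rows downward; lengths in mm; the calibration is good to about 2 mm. A picture is of the moment at which its call begins. camera_params takes no time and is no camera call.
A pose or a line that the arm cannot do raises env.IKError and nothing moves.
- workorder.sign_off(): hands the job in; it is judged then, once.
The state is a dict: "time_s": time; "qpos": joint angles; "dq": joint speeds; "tau": joint torques, N m; "tool_pos": TCP position; "orientation": TCP orientation; "force": force on the tool from outside, world axes, zero at the start; "wrist_torque": the same for the moment, N m; "width": finger opening in mm; "grip_force": force on a finger pad.
Only numpy, scipy, OpenCV 4.12 (cv2) and the standard library are available. Lean on these libraries where they do the work, as an engineer would, in place of code of your own. Each camera call takes 0.05 s, during which the arm holds its last target. There are 200 camera calls.

TASK

Counting every gap of the blue divider rack, full or empty, from its red end post, run a shut fingertip along the rail on top of the rack, pushing the yellow rider ahead of it until it stands at the middle of the third gap; do not let it run on to the fourth. Then push the dark staple carton that lies on the worktop in front of the rack into that third gap, long way in, until its end is fully home against the back wall. Do it all by pushing with the fingertips: do not lift or tip the carton, do not push it into another gap, and leave the eraser, the stamp pad and the memory stick where they lie.

Things in the scene. Friction and masses are not known exactly. Their poses are not given: they have to be found in the camera images.
- rack: Blue divider rack fixed to the worktop, 318 mm wide, 69 mm deep, 56 mm high, no floor: things slide on the worktop into its five gaps. Origin: centre of its width, on the worktop. x points into the gaps (away from the robot), y along the rack toward its red end post (robot's left), z up; turned by up to 0.2 rad. Dividers reach from x = -40 mm to the back wall, whose inner face is at x = +20 mm.
- gap1 (a point): Middle of the mouth of the first gap (next to the red post), on the worktop: x = -40, y = +116 mm in the rack frame. Each gap is 54 mm wide and 60 mm deep; the next ones follow every 58 mm along the rack's -y. Dividers are 34 mm high, 4 mm thick, with 6 mm round front ends. A small binder clip stands in the first gap and a staple remover in the last, both fixed.
- rail_start (a point): Top of the aluminium rail at its red end: x = 22.5, y = +147, z = 54 mm in the rack frame. The rail is 10 mm wide and 294 mm long, runs straight along the rack's y on top of the back wall; the red post just beyond its end (12 mm square) stands 2 mm higher than the rail.
- rider (a joint): Position along the rail of the yellow rider, in m. It slides along the rack's -y direction: rider y in the rack frame = 0.135 - value (value 0.019 at the middle of the first gap, +0.058 per gap). It starts at the first gap (0 to 0.035), slides stiffly (1 to 1.5 N) and stays where it is left.
- rider_tab (a point): Centre of the top edge of the rider's tab, 78.5 mm above the worktop. The tab is an upright plate 6 mm thick along the rail, 18 mm wide across it; below 60 mm above the worktop it widens to a foot 14 mm long along the rail. A fingertip set down above the rail on the tab's side nearest the red post, about 64 mm above the worktop, can push it.
- carton: Loose dark blue-grey staple carton, 40 x 62 x 22 mm, 0.11 kg (varying), lying flat on the worktop in front of the rack, to the left or right of the third gap. Origin: centre of its underside; y axis along its 62 mm length, z up. Its length starts within about 0.3 rad of the rack's x axis. Pushed home in a gap its origin is at x = -11 mm in the rack frame and its near end sticks out 2 mm past the dividers.
- eraser: Loose eraser in a dark card sleeve with a white end, 22 x 56 x 13 mm, lying in front of the rack on the other side of the third gap from the carton. Origin: centre of its underside. Leave it alone.
- inkpad: Loose flat stamp pad with a closed pale lid with a purple label, 76 x 112 x 16 mm, to the left of the rack. Origin: centre of its underside. Leave it alone.
- usb: Loose black memory stick, 18 x 52 x 8 mm, to the right of the rack. Origin: centre of its underside. Leave it alone.
Things that resemble listed ones, but are neither listed nor needed, are in the scene too. What is shaped like the carton but green or orange is not meant.

How it is judged:
By the outcome, as a careful person would: the job done as asked, in the order asked, and still so for the second after the job is handed in, with the robot touching nothing.
It also fails if it takes over 72 s, if anything falls off the work surface, if the arm or the gripper's body presses on something with over 40 N, if the wrist force passes 120 N, or if a joint passes its speed limit or range.

## Working session

There is one attempt and no reset: what is moved stays moved. The work goes in short steps, each a Python script; the robot and the scene stay as the last script left them, time stands still between calls to the robot, and variables do not carry over. Pictures are saved under pics/ and viewed, at most 10 in all, crops included, and the job is handed in when it is done.

```bash
mkdir -p pics; python3 - <<'E'
from station import env, viewer
import cv2
for n in("top","side"):
    p=viewer.camera_params(n);print(n,{k:(v if k!="pose" else [[round(float(x),3) for x in r] for r in v]) for k,v in p.items()})
    cv2.imwrite(f"pics/{n}0.png",viewer.camera(n))
print(env.read_state())
E
```

```text
top {'fx': 464.7124456298015, 'fy': 464.7124456298015, 'cx': 328.49269057253093, 'cy': 194.76698996506815, 'dist': array([-0.01420938,  0.        ,  0.        ,  0.        ,  0.        ]), 'pose': [[-0.016, 0.989, -0.149, 362.473], [-1.0, -0.015, 0.008, -1.912], [0.006, 0.149, 0.989, 1602.384], [0.0, 0.0, 0.0, 1.0]]}
side {'fx': 471.25027055450295, 'fy': 471.25027055450295, 'cx': 312.75217639564636, 'cy': 199.3089127574147, 'dist': array([-0.0689998,  0.       ,  0.       ,  0.       ,  0.       ]), 'pose': [[0.976, 0.085, -0.202, 297.016], [-0.218, 0.47, -0.855, -1194.74], [0.022, 0.879, 0.477, 729.56], [0.0, 0.0, 0.0, 1.0]]}
{'time_s': 0.1, 'qpos': array([-1.27399345e+00,  4.23786336e-01,  1.63058559e+00, -2.63055862e-05,
        1.08861434e+00, -1.89985164e-02]), 'dq': array([-0.00098282, -0.00120503, -0.00250938,  0.00011066, -0.00087801,
        0.00058052]), 'tau': array([ 2.46844511e-04, -5.45614779e+01, -2.74324501e+01,  6.45519909e-02,
        1.88148947e-02, -3.54563849e-05]), 'tool_pos': array([ 194.01916095, -593.71778663,  301.97667088]), 'orientation': array([ 9.87558365e-01,  1.57251361e-01, -1.08014042e-04, -6.88484576e-04]), 'force': array([ 0.25847995, -0.02335603, -0.64956651]), 'wrist_torque': array([ 0.01089616, -0.01456914,  0.04217765]), 'grip_force': 0.0, 'width': 87.8652553355051}
```

View pics/top0.png

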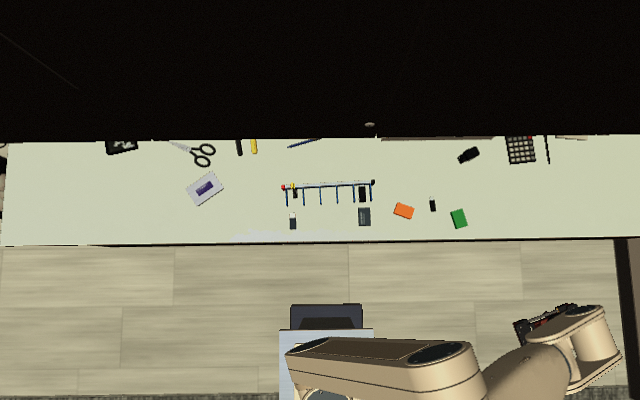

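View pics/side0.png

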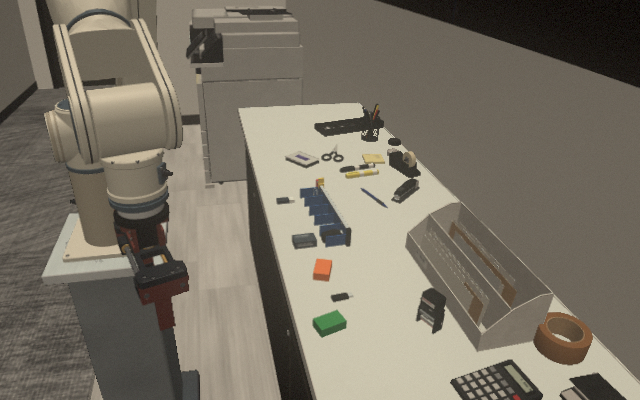

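Top view: rack with its red post at (284,187) and far end at (373,182). The carton is at (364,216), the eraser at (293,221) and the rider near (293,186). Next I'll zoom in and cast rays.

```bash
cat > h.py <<'E'
import numpy as np, cv2
from station import env, set_gripper, viewer, workorder
from scipy.spatial.transform import Rotation as R
def ray(n,uv):
    p=viewer.camera_params(n);K=np.array([[p['fx'],0,p['cx']],[0,p['fy'],p['cy']],[0,0,1]])
    q=cv2.undistortPoints(np.array(uv,float).reshape(-1,1,2),K,np.array(p['dist'])).reshape(-1,2)
    d=np.c_[q[:,0],-q[:,1],-np.ones(len(q))];P=np.array(p['pose'])
    return P[:3,3],d@P[:3,:3].T
def cast(n,uv,z):
    o,d=ray(n,uv);return (o+d*((z-o[2])/d[:,2])[:,None])[:,:2]
def proj(n,X):
    p=viewer.camera_params(n);K=np.array([[p['fx'],0,p['cx']],[0,p['fy'],p['cy']],[0,0,1]])
    P=np.array(p['pose']);c=(np.atleast_2d(X)-P[:3,3])@P[:3,:3];c=c*[1,-1,-1]
    return cv2.projectPoints(c,np.zeros(3),np.zeros(3),K,np.array(p['dist']))[0].reshape(-1,2)
E
python3 - <<'E'
from h import *
t=cv2.imread("pics/top0.png");s=cv2.imread("pics/side0.png")
a=cv2.resize(t[172:234,272:382],None,fx=7,fy=7,interpolation=cv2.INTER_NEAREST)[:300*2]
b=cv2.resize(s[172:254,270:360],None,fx=7,fy=7,interpolation=cv2.INTER_NEAREST)
cv2.imwrite("pics/tc.png",a);cv2.imwrite("pics/sc.png",b)
print(cast("top",[[284,187],[373,182],[320,138],[320,240]],56))
h=cv2.cvtColor(t,cv2.COLOR_BGR2HSV)
def blobs(m,nm):
    n,_,st,c=cv2.connectedComponentsWithStats(m.astype(np.uint8))
    for i in range(1,n):
        if st[i,4]>3:print(nm,st[i],c[i].round(1))
H,S,V=[h[...,i].astype(int) for i in range(3)]
roi=np.zeros(H.shape,bool);roi[172:234,272:382]=1
blobs(roi&((H<8)|(H>172))&(S>120)&(V>60),"red");blobs(roi&(H>15)&(H<35)&(S>120)&(V>80),"yel");blobs(roi&(V<120)&(np.arange(400)[:,None]>205),"dark")
E
```

```text
[[ 624.12920435  134.51622603]
 [ 636.82590421 -166.28053776]
 [ 792.65922048   10.91303726]
 [ 444.12936469   15.47469205]]
red [281 185   4   6  17] [282.7 186.8]
yel [290 182   5   7  22] [292.3 185.3]
dark [358 208  13  18 212] [363.9 216.5]
dark [289 218   7  12  68] [292.4 223. ]
```

View pics/tc.png

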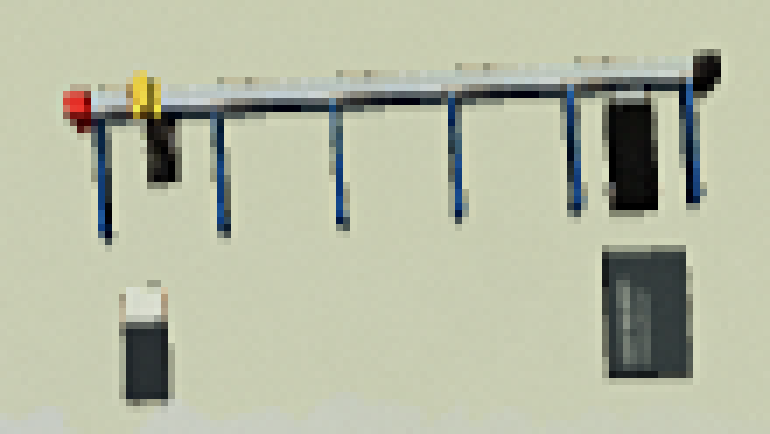

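View pics/sc.png

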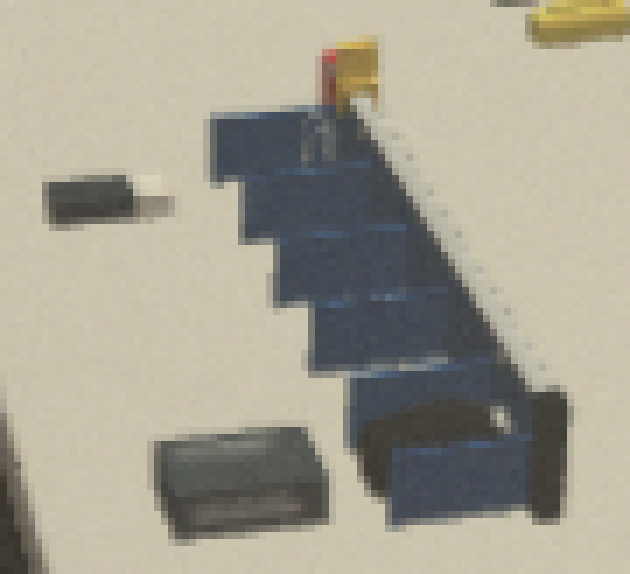

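The zooms show the carton in front of gap 5, nearly parallel to the gaps, with the eraser in front of gap 1. All six divider tips are clear in both views, so I'll fit the rack pose from those and get the carton and rider by ray casting.

```bash
cat >> h.py <<'E'
from scipy.optimize import least_squares
def rackpt(p,X):
    X=np.atleast_2d(X).astype(float);c,s=np.cos(p[2]),np.sin(p[2])
    return np.c_[p[0]+c*X[:,0]-s*X[:,1],p[1]+s*X[:,0]+c*X[:,1],X[:,2]]
E
python3 - <<'E'
from h import *
ys=[145,87,29,-29,-87,-145]
ot=lambda a:np.array(a)/7-.5+[272,172]
os_=lambda a:np.array(a)/7-.5+[270,172]
tt=ot([[106,240],[224,234],[343,228],[459,220],[575,214],[697,202]]);Xt=[[-40,y,5] for y in ys]
sd=os_([[212,118],[243,180],[277,243],[311,305],[350,377],[390,452]]);Xs=[[-40,y,34] for y in ys]
for w in((1,0),(0,1),(1,1)):
    f=lambda p:np.r_[w[0]*(proj("top",rackpt(p,Xt))-tt).ravel(),w[1]*(proj("side",rackpt(p,Xs))-sd).ravel()]
    r=least_squares(f,[620,0,0]);print(r.x.round(3),np.abs(r.fun).max().round(2))
p=r.x;np.save("rack.npy",p)
inv=lambda q:(np.array(q)-p[:2])@np.array([[np.cos(p[2]),-np.sin(p[2])],[np.sin(p[2]),np.cos(p[2])]])
print("posts",inv(cast("top",ot([[78,104],[707,66]]),56)).round(1))
print("rider top",inv(cast("top",ot([[147,90]]),75)).round(1),"side",inv(cast("side",os_([[357,43]]),78.5)).round(1))
print("carton top",inv(cast("top",ot([[605,250],[690,250],[690,374],[605,374]]),20)).round(1))
print("carton side",inv(cast("side",os_([[155,440],[306,430],[328,490],[172,496]]),22)).round(1))
print("eraser",inv(cast("top",ot([[123,286],[168,286],[168,400],[123,400]]),10)).round(1))
t=cv2.imread("pics/top0.png");g=cv2.cvtColor(t,cv2.COLOR_BGR2GRAY)
m=np.zeros_like(g);m[205:230,355:375]=g[205:230,355:375]<130
print(cv2.minAreaRect(cv2.findNonZero(m)),len(cv2.findNonZero(m)))
yr=R.from_euler('z',p[2]);
for a in (0,np.pi/2,-np.pi/2,np.pi):
    q=(R.from_euler('z',p[2]+a)*R.from_quat([1,0,0,0])).as_quat()
    for X in ([22,120,150],[-70,-170,100],[-80,0,88],[-150,0,88]):
        k=env.ik(rackpt(p,[X])[0],q);print(round(a,2),X,None if k is None else np.round(k,2))
E
```

```text
[ 6.12917e+02 -1.40750e+01  4.80000e-02] 0.63
[ 6.12894e+02 -1.20400e+01  4.40000e-02] 0.49
[ 6.12736e+02 -1.35550e+01  4.60000e-02] 0.8
posts [[  20.6  151.9]
 [  20.9 -152.3]]
rider top [[ 22.1 117.2]] side [[ 21.4 121.7]]
carton top [[ -61.2  -99.5]
 [ -63.7 -141.1]
 [-124.5 -136.5]
 [-121.9  -95.2]]
carton side [[-122.1  -94.5]
 [ -62.  -101.1]
 [ -65.1 -144.5]
 [-124.7 -134.7]]
eraser [[ -63.4  137.8]
 [ -64.8  115.8]
 [-120.8  118.6]
 [-119.5  140.6]]
((364.0, 216.0), (18.0, 12.0), 90.0) 222
0 [22, 120, 150] [ 0.15  0.64  1.68 -0.    0.83  1.68]
0 [-70, -170, 100] [-0.35  0.65  1.82 -0.    0.67  1.18]
0 [-80, 0, 88] [-0.05  0.63  1.93 -0.    0.58  1.47]
0 [-150, 0, 88] [-0.07  0.58  2.08 -0.    0.48  1.46]
1.57 [22, 120, 150] [ 0.15  0.64  1.68 -0.    0.83  0.1 ]
1.57 [-70, -170, 100] [-0.35  0.65  1.82 -0.    0.67 -0.39]
1.57 [-80, 0, 88] [-0.05  0.63  1.93 -0.    0.58 -0.1 ]
1.57 [-150, 0, 88] [-0.07  0.58  2.08 -0.    0.48 -0.12]
-1.57 [22, 120, 150] None
-1.57 [-70, -170, 100] None
-1.57 [-80, 0, 88] None
-1.57 [-150, 0, 88] None
3.14 [22, 120, 150] [ 0.15  0.64  1.68 -0.    0.83 -1.47]
3.14 [-70, -170, 100] [-0.35  0.65  1.82 -0.    0.67 -1.96]
3.14 [-80, 0, 88] [-0.05  0.63  1.93 -0.    0.58 -1.67]
3.14 [-150, 0, 88] [-0.07  0.58  2.08 -0.    0.48 -1.69]
```

```bash
cat >> h.py <<'E'
P=np.load("rack.npy")
def pose(x,y,tip): return rackpt(P,[[x,y,tip+80]])[0]
def quat(a): return (R.from_euler('z',P[2]+a)*R.from_quat([1,0,0,0])).as_quat()
def inv(q): return (np.array(q)-P[:2])@np.array([[np.cos(P[2]),-np.sin(P[2])],[np.sin(P[2]),np.cos(P[2])]])
def st():
    s=env.read_state();print("t",round(s['time_s'],2),"rk",inv(s['tool_pos'][:2]).round(1),"tip",round(s['tool_pos'][2]-80,1),"F",s['force'].round(1),"w",round(s['width'],1))
E
python3 - <<'E'
from h import *
set_gripper(0)
q=quat(np.pi/2)
env.reach(pose(22,144,130),q);st()
print(env.move_l(pose(22,144,66),rate=100,f_stop=8));st()
print(env.move_l(pose(22,100,66),rate=60,f_stop=12));st()
im=viewer.camera("side");t=viewer.camera("top")
cv2.imwrite("pics/s1f.png",im);cv2.imwrite("pics/s1.png",np.hstack([cv2.resize(im[165:235,280:340],None,fx=7,fy=7),cv2.resize(t[160:230,270:320],None,fx=7,fy=7)]))
E
```

```text
t 4.42 rk [ 22.2 143.2] tip 130.1 F [-0.5 -1.   0.1] w 0.7
False
t 5.22 rk [ 22.3 144.1] tip 66.2 F [-0.2  0.4 -0.1] w 0.8
False
t 6.1 rk [21.8 99.8] tip 65.8 F [-0.3  0.8 -0.6] w 0.5
```

View pics/s1.png

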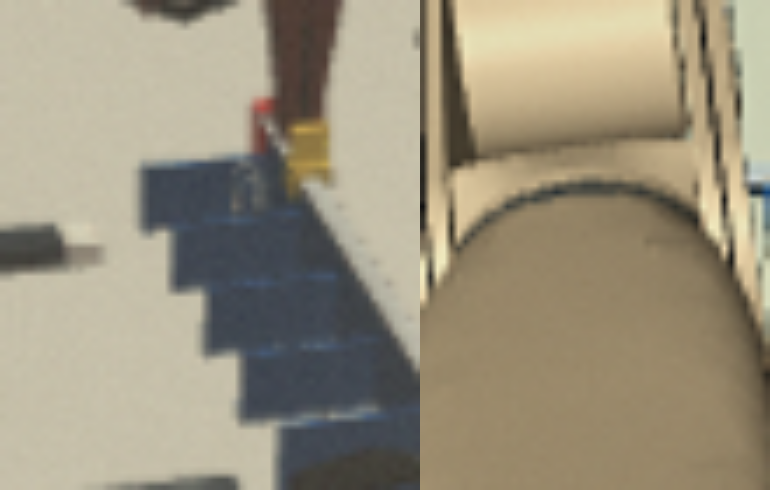

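Side view: the finger is behind the yellow tab, which has moved along the rail to about (324,182) px. I'll push on to short of the middle and measure.

```bash
cat >> h.py <<'E'
def rider(im):
    h=cv2.cvtColor(im,cv2.COLOR_BGR2HSV);m=cv2.inRange(h,(15,110,70),(35,255,255));m[:,:300]=0;m[:165]=0;m[280:]=0;m[:,352:]=0
    n,l,s,c=cv2.connectedComponentsWithStats(m);i=1+np.argmax(s[1:,4])
    x,y,w,hh,a=s[i]
    return s[i],inv(cast("side",[[x+w/2-.5,y-.5]],78.5)).round(1)
E
python3 - <<'E'
from h import *
for f in("side0","s1f"):print(rider(cv2.imread(f"pics/{f}.png")))
print(env.move_l(pose(22,18,66),rate=60,f_stop=12));st()
im=viewer.camera("side");print(rider(im))
cv2.imwrite("pics/s2f.png",im);cv2.imwrite("pics/s2.png",cv2.resize(im[170:250,290:360],None,fx=7,fy=7,interpolation=cv2.INTER_NEAREST))
E
```

```text
(array([318, 178,   6,   9,  44], dtype=int32), array([[ 21.7, 122.7]]))
(array([321, 182,   6,  10,  46], dtype=int32), array([[22.9, 93.1]]))
False
t 7.72 rk [22.2 18.1] tip 66.2 F [0.2 0.4 0.6] w 0.4
(array([329, 194,   6,  11,  51], dtype=int32), array([[23.5, 10.8]]))
```

View pics/s2.png

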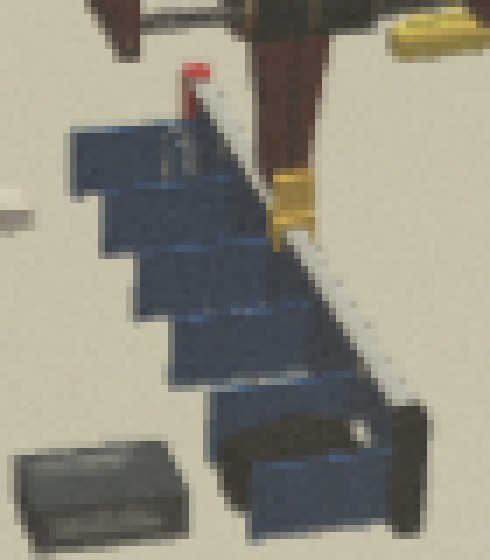

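The tab is at about (331,195), in gap 3 but short of the middle. I'll lift clear, move toward the carton side and check from above.

```bash
python3 - <<'E'
from h import *
env.move_l(pose(22,28,66),rate=100)
env.move_l(pose(22,28,120),rate=150)
env.reach(pose(-93,-300,130),quat(np.pi/2));st()
t=viewer.camera("top");s=viewer.camera("side");print(rider(s))
h=cv2.cvtColor(t,cv2.COLOR_BGR2HSV);m=cv2.inRange(h,(15,120,80),(35,255,255));m[:,:280]=0;m[:,380:]=0;m[:172]=0;m[200:]=0
k=cv2.findNonZero(m)
if k is not None:
    c=k.reshape(-1,2).mean(0);print(c,len(k),inv(cast("top",[c],72)))
h0=cv2.cvtColor(cv2.imread("pics/top0.png"),cv2.COLOR_BGR2HSV);m=cv2.inRange(h0,(15,120,80),(35,255,255));m[:,:280]=0;m[:,380:]=0;m[:172]=0;m[200:]=0
c=cv2.findNonZero(m).reshape(-1,2).mean(0);print(c,inv(cast("top",[c],72)))
cv2.imwrite("pics/t3f.png",t);cv2.imwrite("pics/s3f.png",s);cv2.imwrite("pics/t3.png",cv2.resize(t[172:234,272:382],None,fx=7,fy=7,interpolation=cv2.INTER_NEAREST))
E
```

```text
t 9.83 rk [ -92.6 -299.1] tip 129.7 F [-0.6  0.6  1.2] w 0.7
(array([346, 172,   6,   6,  31], dtype=int32), array([[123.5, 145.9]]))
[326.52173913 183.13043478] 23 [[19.88547466  3.66354788]]
[292.27272727 185.27272727] [[ 19.54209807 118.26848291]]
```

View pics/t3.png

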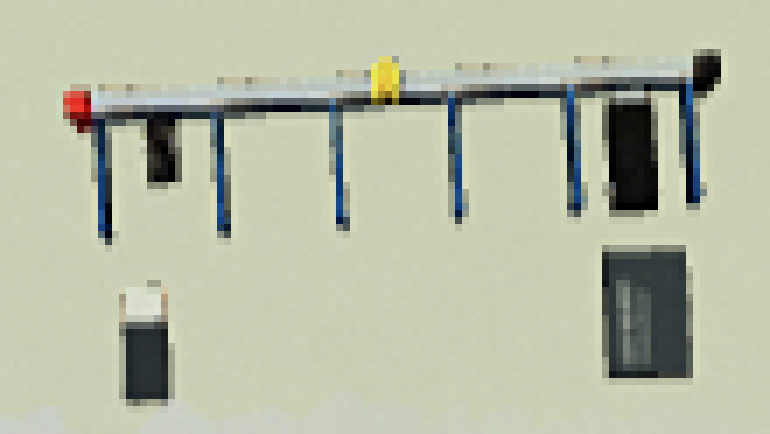

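The top view puts the rider at y ≈ +4 mm, just short of gap 3's middle. I'll nudge it 4.5 mm, then push the carton sideways with two spread fingertips against its right flank so it squares up.

```bash
python3 - <<'E'
from h import *
q=quat(np.pi/2)
env.reach(pose(22,28,120),q)
env.move_l(pose(22,28,66),rate=120)
env.move_l(pose(22,13.7,66),rate=40);st()
env.move_l(pose(22,26,66),rate=100)
env.move_l(pose(22,28,120),rate=150)
env.reach(pose(-93,-190,100),q);st()
set_gripper(20)
def yel(t):
    h=cv2.cvtColor(t,cv2.COLOR_BGR2HSV);m=cv2.inRange(h,(15,120,80),(35,255,255));m[:,:280]=0;m[:,380:]=0;m[:172]=0;m[200:]=0
    k=cv2.findNonZero(m)
    if k is not None: c=k.reshape(-1,2).mean(0);print("rider",c,inv(cast("top",[c],72)))
t=viewer.camera("top");yel(t)
print(env.move_l(pose(-93,-170,7),rate=120,f_stop=10));st()
print(env.move_l(pose(-93,-31,7),rate=50,f_stop=15));st()
s=viewer.camera("side");t=viewer.camera("top");yel(t)
cv2.imwrite("pics/s4.png",cv2.resize(s[165:250,270:360],None,fx=7,fy=7,interpolation=cv2.INTER_NEAREST))
env.move_l(pose(-93,-45,7),rate=100);env.move_l(pose(-93,-45,60),rate=150)
env.reach(pose(-160,-250,100),q);st()
t=viewer.camera("top");yel(t);cv2.imwrite("pics/t4f.png",t)
cv2.imwrite("pics/t4.png",cv2.resize(t[172:234,272:382],None,fx=7,fy=7,interpolation=cv2.INTER_NEAREST))
E
```

```text
t 12.35 rk [22.  13.3] tip 66.2 F [ 0.1 -0.5 -0. ] w 0.2
t 14.11 rk [ -92.5 -189.5] tip 99.8 F [-0.   0.2  0.1] w 0.7
rider [328.08 183.24] [[19.19996452 -1.51353245]]
False
t 15.62 rk [ -92.6 -170.2] tip 7.5 F [0.2 0.4 0.9] w 19.9
False
t 18.56 rk [-93.  -31.1] tip 7.0 F [-0.1 -0.7 -0.5] w 19.9
rider [328.15384615 183.34615385] [[18.82552432 -1.73786251]]
t 20.33 rk [-160.2 -249.2] tip 99.2 F [-0.4 -0.  -0.4] w 20.0
rider [328.08 183.24] [[19.19996452 -1.51353245]]
```

View pics/t4.png

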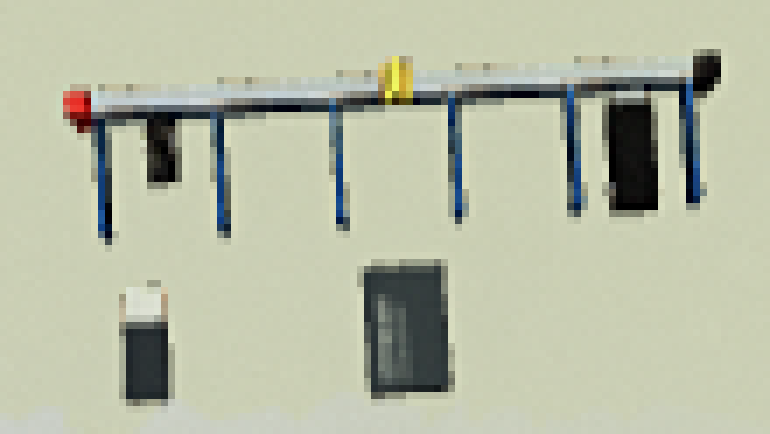

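The rider is within about 1 mm of the middle. The carton, at crop centre (406,328), is square in front of gap 3. Next I'll push it home on its near end.

```bash
python3 - <<'E'
from h import *
c=np.array([[363,264],[443,262],[450,392],[370,395]])/7-.5+[272,172]
w=inv(cast("top",c,20));print(w.round(1));y=w[:,1].mean()
print("centre",w.mean(0))
q=quat(0)
env.reach(pose(-170,y,100),q);set_gripper(8)
print(env.move_l(pose(-155,y,7),rate=120,f_stop=10));st()
print(env.move_l(pose(-62,y,7),rate=50,f_stop=8));st()
print(env.move_l(pose(-48,y,7),rate=20,f_stop=8));st()
s=viewer.camera("side");cv2.imwrite("pics/s5.png",cv2.resize(s[165:250,270:360],None,fx=6,fy=6,interpolation=cv2.INTER_NEAREST))
env.move_l(pose(-90,y,7),rate=80);env.move_l(pose(-100,y,80),rate=150)
env.reach(pose(-160,-250,100),quat(np.pi/2));st()
t=viewer.camera("top");s=viewer.camera("side");cv2.imwrite("pics/t6f.png",t)
print(rider(s))
z=lambda a:cv2.resize(a,(560,434) if a is not s else None,interpolation=cv2.INTER_NEAREST)
a=cv2.resize(t[172:234,282:342],None,fx=6.5,fy=6.5,interpolation=cv2.INTER_NEAREST)
b=cv2.resize(s[182:244,295:355],None,fx=6.5,fy=6.5,interpolation=cv2.INTER_NEAREST)
cv2.imwrite("pics/t6.png",np.hstack([a,b]))
E
```

```text
[[ -60.9   19.3]
 [ -62.3  -19.8]
 [-126.1  -19.2]
 [-125.2   19.8]]
centre [-9.36058171e+01  3.58326710e-02]
False
t 23.52 rk [-154.8    0. ] tip 7.3 F [0.2 0.3 0. ] w 8.0
False
t 25.52 rk [-62.   0.] tip 7.0 F [-0.3  0.4 -0.3] w 8.3
True
t 26.04 rk [-53.1   0.1] tip 6.6 F [-0.1 -0.9  1.2] w 8.0
t 29.12 rk [-160.  -249.7] tip 99.6 F [ 0.  -1.   0.1] w 8.2
(array([346, 172,   6,   6,  30], dtype=int32), array([[123.5, 145.9]]))
```

View pics/t6.png

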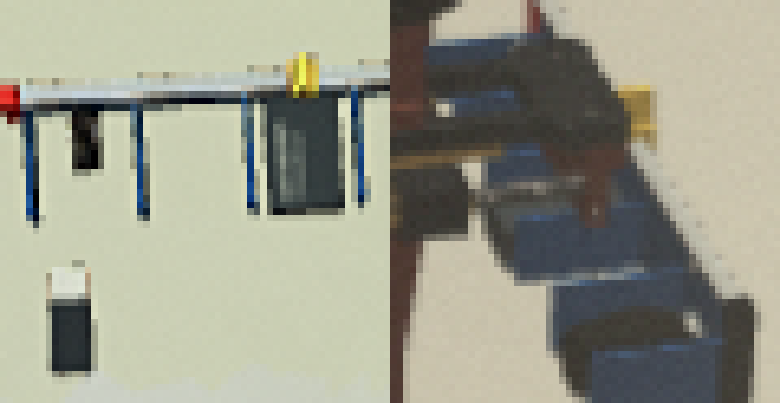

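The carton is in gap 3 and the contact stop came at the expected depth. I'll do one gentle second press to make sure it's home, then hand in.

```bash
python3 - <<'E'
from h import *
env.reach(pose(-110,0,80),quat(0))
env.move_l(pose(-80,0,7),rate=120)
print(env.move_l(pose(-56,0,7),rate=50,f_stop=10))
hit=env.move_l(pose(-47,0,7),rate=12,f_stop=15);print(hit);st()
env.hold(0.3);st()
env.move_l(pose(-90,0,7),rate=80);env.move_l(pose(-100,0,80),rate=150)
env.reach(pose(-160,-350,120),quat(np.pi/2));st()
t=viewer.camera("top");s=viewer.camera("side");print(rider(s))
z=lambda a:cv2.resize(a,None,fx=6.5,fy=6.5,interpolation=cv2.INTER_NEAREST)
cv2.imwrite("pics/t7.png",np.hstack([z(t[172:234,282:342]),z(s[182:244,295:355])]))
E
```

```text
False
True
t 33.02 rk [-52.7   0.1] tip 6.3 F [-1.1 -0.4  0.1] w 8.0
t 33.32 rk [-53.1   0.1] tip 6.0 F [-0.8 -0.3 -0.4] w 7.8
t 36.47 rk [-159.9 -349.5] tip 119.5 F [0.7 0.4 0.9] w 8.3
(array([346, 172,   6,   6,  31], dtype=int32), array([[123.5, 145.9]]))
```

View pics/t7.png

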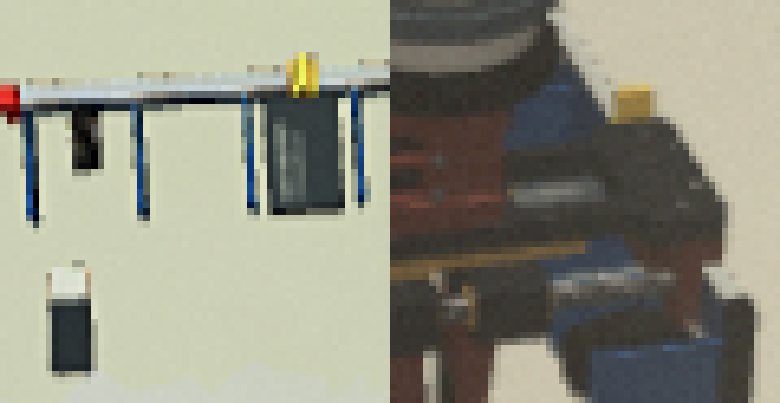

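The second press met firm resistance at the same depth (-52.7 mm). The top view shows the carton home in gap 3, the rider centred above it and the eraser unmoved.

```bash
python3 -c "
from station import workorder
print(workorder.sign_off())"
```

```text
the job is handed in; nothing more can be done
None
```

The job is handed in at about 36 s of the 72 s: the rider stands within about 2 mm of the middle of the third gap, the carton was pushed into that gap until it stopped firmly at the back-wall depth, and the eraser, stamp pad and memory stick were not touched.

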